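# Seat and clamp a deep-well block on the orbital shaker

## Robot

A 6-joint arm with a two-finger parallel gripper is mounted at the origin on the work surface. World frame = base frame: x ahead of the robot, y to its left, z up, the work surface at z = 0. Lengths are in m, angles in rad, forces in N, time in s.
With the tool pointing down it reaches from about 0.3 to 0.85 m from the base axis. Payload 4.2 kg.
Tool frame: the origin (TCP) lies midway between the tips of the shut fingers; the grasp point (between the pads) lies 19 mm behind it; z points along the fingers, y is the line along which they close (so a half turn about z gives the same grasp; the last joint's range is limited). The gripper opens to 91 mm and grips with 3 to 60 N. Pads are 32 mm wide; open, the fingers measure 118 mm over their backs; the gripper's body (76 mm by 178 mm) begins 60 mm behind the grasp point.
Start: joints at [1.092, 0.32, 1.565, -0, 1.257, -0.02], TCP at [0.255, 0.516, 0.214] pointing down, gripper open.
Joint ranges: [-3.11, 3.11], [-0.84, 2.01], [0.21, 2.61], [-1.34, 4.49], [0.05, 2.63], [-2.56, 2.56]. Speed limits (rad/s): [2.57, 2.57, 3.14, 3.14, 3.14, 3.14].

## Interface

Orientations are given as a 3x3 rotation matrix whose columns are the frame's x, y, z axes.
In Python, from cell import telemetry, vision, order gives the robot as it stands. The module is installed in compiled form; this text tells all that it offers.
- The arm moves only by the tool send_rows, never from a script. Its argument "commands" is a list of rows, each an object with "offset": the shift along the world's x, y, z in m, a list of three; "delta_rot": the turn, a rotation vector about the world's x, y, z in rad, a list of three. A call has 1 to 20 rows; each row is the pose to reach, as a shift and turn from the pose commanded when the call began; what a row does not reach only later rows make up. A row lasts 1/8 s, in which the tool goes at most 62.5 mm and 10.7 degrees, less where a joint would pass 70% of its speed; a pose out of reach is approached as far as the arm can. A call with a gripper value outside its range is refused whole. "claw" is the closure, from -1 (fully open) to 1 (shut), set as the call begins (left out, the last holds). The fingers move at their own pace and stop on an object; "force" is the grip in N (left out, the last holds). Time passes only in rows, so rows that repeat a pose let the fingers close. It gives the time, the measured TCP pose, the force, the opening and the grip force at its end, in the units of the state.
- telemetry.sense(): the state, without advancing time (a new reading comes with each control period).
- vision.capture(name): name is "side" or "top"; returns a dict with "pixels" (384x512x3 uint8, blue, green, red), "fx", "fy", "cx", "cy" (pixels), "R" (3x3) and "t" (3): a world point X has camera coordinates R X + t. Camera axes: x right, y down, z forward; pixel columns grow to the right and rows downward; lengths in m; the calibration is good to about 2 mm. A picture is of the moment at which its call begins. There is no depth.
- order.finish_job(): hands the job in; it is judged then, once.
The state is a dict: "t": time; "joint_pos": joint angles; "joint_velocities": joint speeds; "joint_torque": joint torques, N m; "tcp_pos": TCP position; "tcp_rot": TCP orientation; "force": force on the tool from outside, world axes, zero at the start; "ft_torque": the same for the moment, N m; "grip_width": finger opening in m; "grip_force": force on a finger pad.
Only numpy, scipy, OpenCV 4.12 (cv2) and the standard library are available. Lean on these libraries where they do the work, as an engineer would, in place of code of your own. Each camera call takes 0.05 s, during which the arm holds its last target. There are 200 camera calls.

## Task

Get the white deep-well block on the shaker platform ready for shaking, by pushing with the fingertips only. Push it along the platform until it sits square in the corner between the fixed far bar and the guide rail on the flasks' side, and push the sliding clamp bar up against it so that it is held between the two bars. Do not lift the block, and leave the flasks and everything else on the bench where they are.

Things in the scene. Friction and masses are not known exactly. Their poses are not given: they have to be found in the camera images.
- shaker: Orbital shaker fixed to the bench: 340 x 435 mm aluminium platform on a white housing; it does not move. Origin on the bench under the middle of the bay; z up; x along the guide rails, from the robot's side to the far side; y to the robot's left. Platform top at z = 95 mm, edges at x = +-170, y = -174 and +260 mm.
- far_bar_middle (a point): Middle of the fixed far bar, on its axis, 16 mm above the platform; axes as the shaker's. Black rubber roller 24 mm thick, 268 mm long, across the far end of the bay; its stop face is 12 mm nearer than this point, at x = 115 mm in the shaker's frame. Black end shoes with knobs reach 45 mm above the platform at y = +-146 mm.
- rail_middle (a point): Middle of the guide rail on the flasks' side (+y), on its axis, 16 mm above the platform. Steel rod 12 mm thick, along the shaker's x, inner face at y = 140 mm; end posts at x = -161 and 150 mm. A like rail bounds the other side, inner face at y = -140 mm. The flasks' spring clamps stand outside this rail, 59 mm from it.
- corner (a point): Corner of the bay, on the platform top (z = 95 mm): where the far bar's stop face (x = 115 mm in the shaker's frame) meets the inner face of the rail on the flasks' side (y = 140 mm). Axes as the shaker's.
- block: White 24-well deep-well block with a clear mat of grey plugs on top, loose and crooked in the bay. 85.5 (its x) by 127.8 (its y) by 41.7 mm high, 0.2 to 0.4 kg, slides with 1 to 5 N; origin at the centre of its underside. Seated, a long side lies along the far bar and a short side along the rail: origin 43 mm (x) and 64 mm (y) from the corner.
- clamp_bar (a joint): Position (m) of the sliding clamp bar along the rails: 0 at the near end of the bay, growing towards the far bar; friction of about 3 N holds it where it is left. Its front face is at x = value - 0.130 in the shaker's frame; with the block fully seated it bears on it at 0.159.
- clamp_bar_middle (a point): Middle of the sliding clamp bar, on its axis, 16 mm above the platform. Black rubber roller 24 mm thick, 268 mm long, across the bay (along the shaker's y), faces 12 mm either side of this point; end shoes with knobs up to 45 mm above the platform ride on the rails. Pushed from its near (robot) side.
- flask_near: 125 ml conical glass flask with white cap standing in the spring clamp nearer the robot; 67 mm wide at the foot, 114 mm high, foot 98 mm above the bench; origin at the centre of its underside. Leave alone.
- flask_far: The same flask in the farther spring clamp. Leave alone.
- media_bottle: Capped bottle, 80 mm across, 170 mm high, on the bench; origin at the centre of its underside. Leave alone.
- tube_rack: White rack 85 (x) by 200 (y) mm with five 50 ml tubes with blue caps, 115 mm high, on the bench; origin at the centre of its underside. Leave alone.
- petri_dishes: Stack of three Petri dishes, 93 mm across, 43 mm high, on the bench; origin at the centre of its underside. Leave alone.
- microplate: Flat 96-well plate, 85.5 (x) by 128 (y) by 16 mm, lying on the bench beside the shaker; origin at the centre of its underside. Not the block to be pushed: leave alone.
- marker: Marker pen, 17 mm thick, 127 mm long along its x, lying on the bench; origin under its middle. Leave alone.
There are look-alikes about, which are no part of the job. Leave any orange look-alike of the block alone.

How it is judged:
By the outcome, as a careful person would: the job done as asked, in the order asked, and still so for the second after the job is handed in, with the robot touching nothing.
It also fails if it takes over 72 s, if anything falls off the work surface, if the arm or the gripper's body presses on something with over 40 N, if the wrist force passes 120 N, or if a joint passes its speed limit or range.

## Working session

There is one attempt and no reset: what is moved stays moved. The work goes in short steps, Python scripts to look and compute and a tool call to move; the robot and the scene stay as the last step left them, time stands still between calls to the robot, and variables do not carry over. Pictures are saved under pics/ and viewed, at most 10 in all, crops included, and the job is handed in when it is done.

Besides the shell and the picture viewer there is one more tool, called after "Emit:" as name([rows], argument=value, ...), one row to a line, values as JSON. send_rows: Moves the arm, as the interface text tells. Its arguments: {"type":"object","properties":{"commands":{"type":"array"},"claw":{"type":"number"},"force":{"type":"number"}},"required":["commands"]}

```bash
mkdir -p pics
cat > h.py <<'E'
import numpy as np, cv2
from cell import telemetry, vision, order
def cap(n,f=None):
    c=vision.capture(n)
    if f: cv2.imwrite('pics/'+f,c['pixels'])
    return c
def ray(c,u,v,z):
    R=np.array(c['R']);t=np.array(c['t']);o=-R.T@t
    d=R.T@np.array([(u-c['cx'])/c['fx'],(v-c['cy'])/c['fy'],1]);return o+d*(z-o[2])/d[2]
def proj(c,X):
    p=np.array(c['R'])@np.array(X)+np.array(c['t']);return np.array([c['fx']*p[0]/p[2]+c['cx'],c['fy']*p[1]/p[2]+c['cy']])
E
python3 - <<'E'
from h import *
import pickle
a=cap('top');b=cap('side')
pickle.dump((a,b),open('c.pkl','wb'))
cv2.imwrite('pics/a.png',cv2.resize(a['pixels'],(800,600),interpolation=cv2.INTER_CUBIC))
cv2.imwrite('pics/b.png',cv2.resize(b['pixels'],(800,600),interpolation=cv2.INTER_CUBIC))
for c in(a,b): print(c['fx'],-np.array(c['R']).T@c['t'],np.array(c['R'])[2])
s=telemetry.sense();print(s['t'],s['tcp_pos'],s['tcp_rot'],s['grip_width'])
E
```

```text
354.0123073370478 [0.26748295 0.01196117 1.37974637] [ 0.19909783  0.00717002 -0.97995339]
488.18194308045145 [ 0.4260207  -1.08565796  0.98886826] [ 0.0666244   0.77498146 -0.62846235]
0.1 [0.25445202 0.51515597 0.21320596] [[-8.96584666e-01  4.42871817e-01 -6.99750667e-04]
 [ 4.42872369e-01  8.96583646e-01 -1.35284587e-03]
 [ 2.82476976e-05 -1.52284110e-03 -9.99998840e-01]] 0.09086394487779721
```

View pics/a.png

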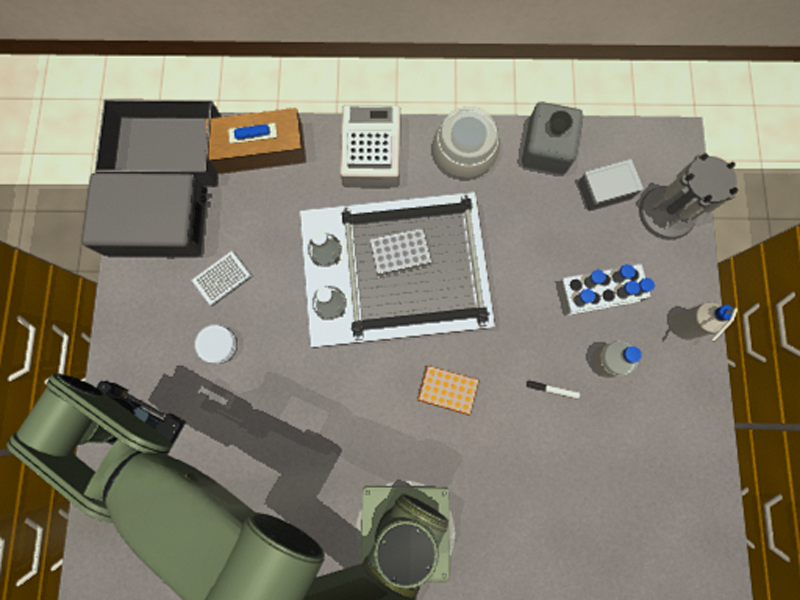

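View pics/b.png

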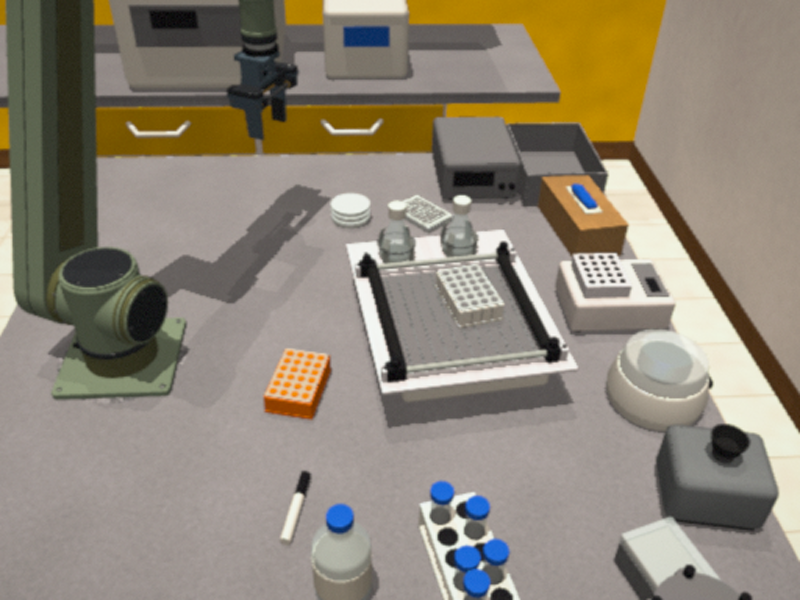

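Top view (×1.5625): the white block is in the bay at (401,252). The clamp bar runs across the near end at (420,322), the far bar at (407,210), and the flasks are at left (325,250) and (328,300). Possible look-alikes are the orange block (448,389), the microplate (221,278), and the wells on the grey instrument (370,150). I choose the white block in the bay and will check it in a close crop.

Run:
```python
from h import *
import pickle
a,b=pickle.load(open('c.pkl','rb'))
cv2.imwrite('pics/a2.png',cv2.resize(a['pixels'][115:230,185:325],None,fx=5,fy=5,interpolation=cv2.INTER_CUBIC))
```

```text
(no output)
```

View pics/a2.png

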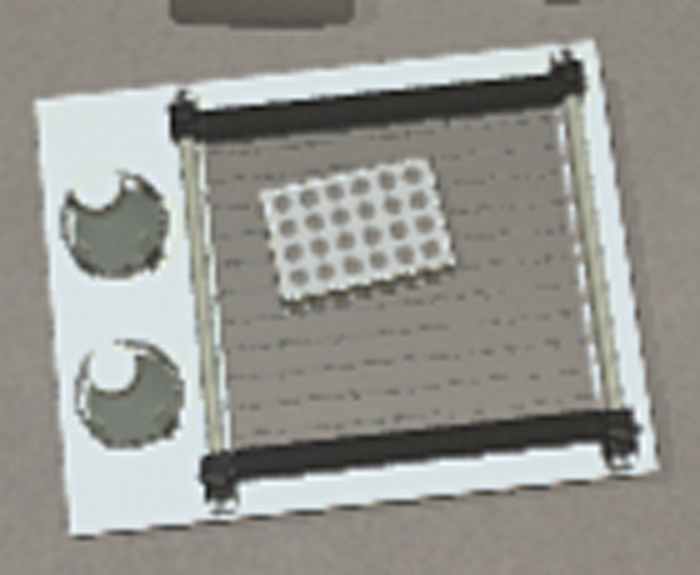

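The crop confirms a 4×6-well white block with grey plugs, with corners at (262,193), (427,158), (455,263) and (287,298). The platform corners are (37,100), (593,40), (657,468) and (72,535).

```bash
cat >> h.py <<'E'
def rigid(L,W):
    L=np.array(L,float);W=np.array(W,float);l=L-L.mean(0);w=W-W.mean(0)
    th=np.arctan2((l[:,0]*w[:,1]-l[:,1]*w[:,0]).sum(),(l*w).sum());R=np.array([[np.cos(th),-np.sin(th)],[np.sin(th),np.cos(th)]])
    t=W.mean(0)-R@L.mean(0);return th,R,t,((L@R.T+t-W)*1000).round(1)
E
python3 - <<'E'
from h import *
import pickle
a,b=pickle.load(open('c.pkl','rb'))
q=lambda u,v,z:ray(a,185+(u+.5)/5-.5,115+(v+.5)/5-.5,z)[:2]
P=[q(*p,.095) for p in[(37,100),(593,40),(657,468),(72,535)]]
th,R,t,e=rigid([(.17,.26),(.17,-.174),(-.17,-.174),(-.17,.26)],P);print('shaker',th,t,e.tolist())
B=[q(*p,.137) for p in[(262,193),(427,158),(455,263),(287,298)]]
x,y=.04275,.0639
tb,Rb,c,e=rigid([(x,y),(x,-y),(-x,-y),(-x,y)],B);print('block',tb,c,e.tolist())
print('block in shaker',R.T@(c-t),np.degrees(tb-th))
for p in[(420,442),(345,115)]: print('bars',R.T@(q(*p,.111+.012)-t))
side=lambda u,v,z:R.T@(ray(b,u/1.5625,v/1.5625,z)[:2]-t)
for p in[(347,244),(497,232),(576,370),(385,386)]:print('side plat',side(*p,.095).round(3))
for n,p in dict(corner=(.115,.14),fl=(0,.2)).items():print(n,R@p+t)
E
```

```text
shaker 0.1257749070138216 [ 0.62433721 -0.01005891] [[1.0, 2.0], [1.8, -1.4], [-1.6, -1.8], [-1.3, 1.2]]
block 0.23413279289697916 [0.64735463 0.01944846] [[1.1, 1.4], [2.4, -1.9], [-0.8, -1.0], [-2.7, 1.6]]
block in shaker [0.02653711 0.02638689] 6.208449538065131
bars [-0.13410302 -0.0004088 ]
bars [0.11913162 0.02554332]
side plat [-0.169  0.252]
side plat [0.151 0.245]
side plat [ 0.161 -0.184]
side plat [-0.165 -0.166]
corner [0.7208667  0.14326121]
fl [0.5992485  0.18836124]
```

Emit:
send_rows([
  {"offset":[0,0,0.05],"delta_rot":[0,0,0]},
  {"offset":[0,0,0.1],"delta_rot":[0,0,0]},
  {"offset":[0.05,-0.03,0.11],"delta_rot":[0,0,0.1]},
  {"offset":[0.08,-0.08,0.11],"delta_rot":[0,0,0.2]},
  {"offset":[0.11,-0.13,0.11],"delta_rot":[0,0,0.3]},
  {"offset":[0.14,-0.18,0.11],"delta_rot":[0,0,0.4]},
  {"offset":[0.17,-0.23,0.11],"delta_rot":[0,0,0.5]},
  {"offset":[0.2,-0.28,0.11],"delta_rot":[0,0,0.585]},
  {"offset":[0.23,-0.33,0.11],"delta_rot":[0,0,0.585]},
  {"offset":[0.26,-0.38,0.11],"delta_rot":[0,0,0.585]},
  {"offset":[0.28,-0.43,0.11],"delta_rot":[0,0,0.585]},
  {"offset":[0.3,-0.48,0.11],"delta_rot":[0,0,0.585]},
  {"offset":[0.307,-0.508,0.08],"delta_rot":[0,0,0.585]},
  {"offset":[0.307,-0.508,0.03],"delta_rot":[0,0,0.585]},
  {"offset":[0.307,-0.508,-0.02],"delta_rot":[0,0,0.585]},
  {"offset":[0.307,-0.508,-0.05],"delta_rot":[0,0,0.585]},
  {"offset":[0.307,-0.508,-0.05],"delta_rot":[0,0,0.585]},
  {"offset":[0.307,-0.508,-0.05],"delta_rot":[0,0,0.585]},
], claw=-1)

```text
t: 2.35
tcp_pos: [0.5625, 0.0076, 0.1652]
tcp_rot: [[-0.992, -0.126, 0.002], [-0.126, 0.992, 0.0], [-0.002, -0.0, -1.0]]
force: [-0.2, -0.1, -0.6]
grip_width: 0.0912
grip_force: 0.0
```

Emit:
send_rows([
  {"offset":[0,0,-0.02],"delta_rot":[0,0,0]},
  {"offset":[0,0,-0.04],"delta_rot":[0,0,0]},
  {"offset":[0,0,-0.06],"delta_rot":[0,0,0]},
  {"offset":[0,0,-0.06],"delta_rot":[0,0,0]},
])

```text
t: 2.85
tcp_pos: [0.5618, 0.0076, 0.1045]
tcp_rot: [[-0.992, -0.126, 0.0], [-0.126, 0.992, 0.0], [-0.0, 0.0, -1.0]]
force: [-0.3, -0.8, 0.0]
grip_width: 0.091
grip_force: 0.0
```

Run:
```python
from h import *
b=cap('side')
cv2.imwrite('pics/s2.png',cv2.resize(b['pixels'][110:260,200:400],None,fx=4,fy=4,interpolation=cv2.INTER_CUBIC))
```

```text
(no output)
```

View pics/s2.png

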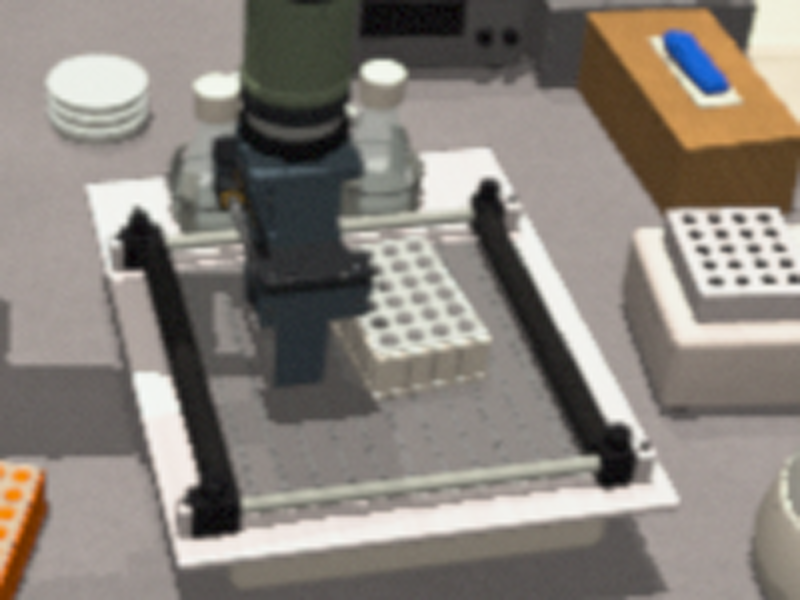

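Side crop: the fingers are at (300,350) on the near side of the block (420,310), clear of the bars and flasks. I'll push along shaker +x.

Emit:
send_rows([
  {"offset":[0.0079,0.001,0],"delta_rot":[0,0,0]},
  {"offset":[0.0159,0.002,0],"delta_rot":[0,0,0]},
  {"offset":[0.0238,0.003,0],"delta_rot":[0,0,0]},
  {"offset":[0.0317,0.004,0],"delta_rot":[0,0,0]},
  {"offset":[0.0397,0.005,0],"delta_rot":[0,0,0]},
  {"offset":[0.0476,0.006,0],"delta_rot":[0,0,0]},
  {"offset":[0.0536,0.0068,0],"delta_rot":[0,0,0]},
  {"offset":[0.0595,0.0075,0],"delta_rot":[0,0,0]},
  {"offset":[0.0635,0.008,0],"delta_rot":[0,0,0]},
])

```text
t: 4.03
tcp_pos: [0.6255, 0.0155, 0.1038]
tcp_rot: [[-0.992, -0.126, -0.0], [-0.126, 0.992, -0.0], [0.0, 0.0, -1.0]]
force: [-2.6, -1.0, 0.2]
grip_width: 0.0912
grip_force: 1.1
```

Emit:
send_rows([
  {"offset":[0.002,0.0003,0],"delta_rot":[0,0,0]},
  {"offset":[0.004,0.0005,0],"delta_rot":[0,0,0]},
  {"offset":[0.005,0.0006,0],"delta_rot":[0,0,0]},
])

```text
t: 4.4
tcp_pos: [0.6302, 0.0162, 0.1039]
tcp_rot: [[-0.992, -0.126, -0.0], [-0.126, 0.992, 0.0], [0.0, 0.0, -1.0]]
force: [-1.8, 0.8, -0.8]
grip_width: 0.0912
grip_force: 0.8
```

Emit:
send_rows([
  {"offset":[0.0015,0.0002,0],"delta_rot":[0,0,0]},
  {"offset":[0.003,0.0004,0],"delta_rot":[0,0,0]},
  {"offset":[0.003,0.0004,0],"delta_rot":[0,0,0]},
])

```text
t: 4.78
tcp_pos: [0.632, 0.0164, 0.1039]
tcp_rot: [[-0.992, -0.125, -0.003], [-0.125, 0.992, -0.0], [0.003, 0.0, -1.0]]
force: [-4.6, -0.0, 1.9]
grip_width: 0.0912
grip_force: 2.4
```

Emit:
send_rows([
  {"offset":[0.001,0.0001,0],"delta_rot":[0,0,0]},
  {"offset":[0.002,0.0003,0],"delta_rot":[0,0,0]},
])

```text
t: 5.03
tcp_pos: [0.6319, 0.0165, 0.104]
tcp_rot: [[-0.992, -0.125, -0.007], [-0.125, 0.992, -0.001], [0.007, 0.0, -1.0]]
force: [-11.6, -1.2, 5.6]
grip_width: 0.0912
grip_force: 5.6
```

The block is against the far bar: the force rose to 12 N with no further motion. Next I'll back off, lift, turn 90° and go to the block's −y side.

Emit:
send_rows([
  {"offset":[-0.015,-0.002,0],"delta_rot":[0,0,0]},
  {"offset":[-0.03,-0.004,0],"delta_rot":[0,0,0]},
  {"offset":[-0.03,-0.004,0.04],"delta_rot":[0,0,0]},
  {"offset":[-0.03,-0.004,0.08],"delta_rot":[0,0,0]},
  {"offset":[-0.02,-0.02,0.1],"delta_rot":[0,0,-0.15]},
  {"offset":[-0.01,-0.03,0.1],"delta_rot":[0,0,-0.3]},
  {"offset":[0,-0.04,0.1],"delta_rot":[0,0,-0.45]},
  {"offset":[0.01,-0.05,0.1],"delta_rot":[0,0,-0.6]},
  {"offset":[0.02,-0.06,0.1],"delta_rot":[0,0,-0.75]},
  {"offset":[0.03,-0.07,0.1],"delta_rot":[0,0,-0.9]},
  {"offset":[0.04,-0.08,0.1],"delta_rot":[0,0,-1.05]},
  {"offset":[0.05,-0.09,0.1],"delta_rot":[0,0,-1.2]},
  {"offset":[0.06,-0.0975,0.1],"delta_rot":[0,0,-1.35]},
  {"offset":[0.067,-0.0975,0.1],"delta_rot":[0,0,-1.5]},
  {"offset":[0.067,-0.0975,0.1],"delta_rot":[0,0,-1.571]},
  {"offset":[0.067,-0.0975,0.1],"delta_rot":[0,0,-1.571]},
], claw=0)

```text
t: 7.02
tcp_pos: [0.703, -0.0807, 0.2043]
tcp_rot: [[-0.127, 0.992, 0.002], [0.992, 0.127, -0.0], [-0.0, 0.002, -1.0]]
force: [-1.1, -0.6, 0.7]
grip_width: 0.0454
grip_force: 0.0
```

Run:
```python
from h import *
b=cap('side')
cv2.imwrite('pics/s3.png',cv2.resize(b['pixels'][110:260,200:400],None,fx=4,fy=4,interpolation=cv2.INTER_CUBIC))
```

```text
(no output)
```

View pics/s3.png

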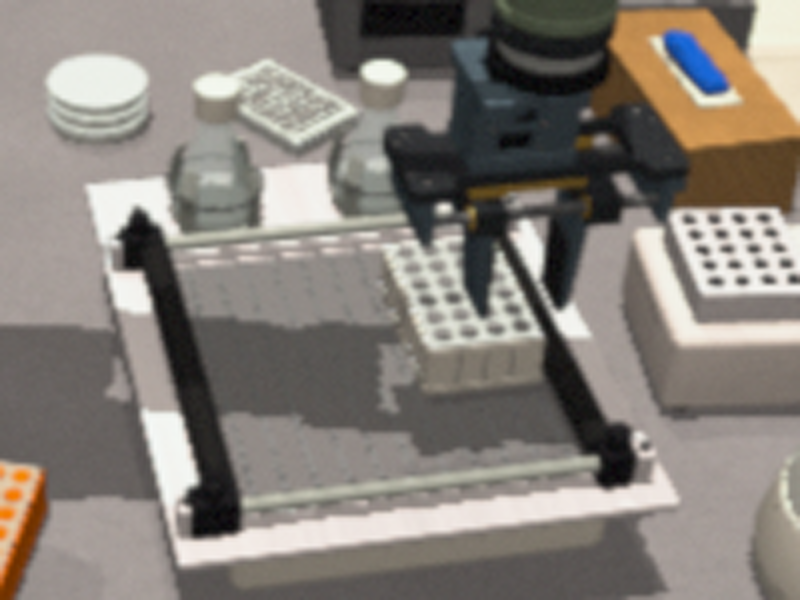

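Side crop: the block lies along the far bar, with its near −y bottom corner at about (430,391). The fingers hover above and in front of it.

Run:
```python
from h import *
b=cap('side')
t=np.array([.6243,-.0101]);c,s=np.cos(.1258),np.sin(.1258);R=np.array([[c,-s],[s,c]])
for p,z in[((430,391),.095),((545,374),.095),((427,350),.137),((545,335),.137),((385,250),.137)]:
  print((R.T@(ray(b,200+p[0]/4,110+p[1]/4,z)[:2]-t)).round(4))
for x in(.034,.106):
  print(proj(b,[*(R@[x,-.08]+t),.104]))
```

```text
[ 0.0329 -0.0422]
[ 0.1196 -0.038 ]
[ 0.0257 -0.0466]
[ 0.112  -0.0444]
[0.0269 0.0714]
[311.90051252 213.99437276]
[336.78284204 211.10959386]
```

Emit:
send_rows([
  {"offset":[0,0,-0.04],"delta_rot":[0,0,0]},
  {"offset":[0,0,-0.08],"delta_rot":[0,0,0]},
  {"offset":[0,0,-0.1],"delta_rot":[0,0,0]},
  {"offset":[0,0,-0.1],"delta_rot":[0,0,0]},
  {"offset":[-0.001,0.0079,-0.1],"delta_rot":[0,0,0]},
  {"offset":[-0.002,0.0159,-0.1],"delta_rot":[0,0,0]},
  {"offset":[-0.003,0.0238,-0.1],"delta_rot":[0,0,0]},
  {"offset":[-0.004,0.0317,-0.1],"delta_rot":[0,0,0]},
  {"offset":[-0.005,0.0397,-0.1],"delta_rot":[0,0,0]},
  {"offset":[-0.006,0.0476,-0.1],"delta_rot":[0,0,0]},
  {"offset":[-0.0068,0.0536,-0.1],"delta_rot":[0,0,0]},
  {"offset":[-0.0075,0.0595,-0.1],"delta_rot":[0,0,0]},
  {"offset":[-0.008,0.0635,-0.1],"delta_rot":[0,0,0]},
])

```text
t: 8.75
tcp_pos: [0.6941, -0.0168, 0.1039]
tcp_rot: [[-0.126, 0.992, -0.0], [0.992, 0.126, -0.0], [-0.0, -0.0, -1.0]]
force: [0.9, -3.4, 2.6]
grip_width: 0.0457
grip_force: 1.7
```

Emit:
send_rows([
  {"offset":[-0.0003,0.002,0],"delta_rot":[0,0,0]},
  {"offset":[-0.0005,0.004,0],"delta_rot":[0,0,0]},
  {"offset":[-0.0006,0.005,0],"delta_rot":[0,0,0]},
])

```text
t: 9.12
tcp_pos: [0.6935, -0.0121, 0.1039]
tcp_rot: [[-0.126, 0.992, -0.0], [0.992, 0.126, -0.0], [-0.0, -0.0, -1.0]]
force: [0.1, -4.1, 2.3]
grip_width: 0.0459
grip_force: 1.6
```

Emit:
send_rows([
  {"offset":[-0.0002,0.0015,0],"delta_rot":[0,0,0]},
  {"offset":[-0.0004,0.003,0],"delta_rot":[0,0,0]},
  {"offset":[-0.0004,0.003,0],"delta_rot":[0,0,0]},
])

```text
t: 9.5
tcp_pos: [0.6931, -0.0088, 0.1039]
tcp_rot: [[-0.126, 0.992, -0.0], [0.992, 0.126, 0.0], [0.0, -0.0, -1.0]]
force: [0.1, -2.7, 1.5]
grip_width: 0.0453
grip_force: 1.1
```

Emit:
send_rows([
  {"offset":[-0.0001,0.001,0],"delta_rot":[0,0,0]},
  {"offset":[-0.0003,0.002,0],"delta_rot":[0,0,0]},
  {"offset":[-0.0003,0.002,0],"delta_rot":[0,0,0]},
])

```text
t: 9.88
tcp_pos: [0.6929, -0.0079, 0.1039]
tcp_rot: [[-0.126, 0.992, 0.0], [0.992, 0.126, -0.001], [-0.001, 0.0, -1.0]]
force: [0.8, -4.3, 1.5]
grip_width: 0.0459
grip_force: 2.6
```

Emit:
send_rows([
  {"offset":[-0.0001,0.001,0],"delta_rot":[0,0,0]},
  {"offset":[-0.0003,0.002,0],"delta_rot":[0,0,0]},
  {"offset":[-0.0003,0.002,0],"delta_rot":[0,0,0]},
])

```text
t: 10.25
tcp_pos: [0.6929, -0.0079, 0.104]
tcp_rot: [[-0.126, 0.992, 0.001], [0.992, 0.126, -0.004], [-0.005, 0.0, -1.0]]
force: [1.3, -9.7, 1.2]
grip_width: 0.0453
grip_force: 4.9
```

The block is against the rail too. Next I'll retract, lift and go behind the clamp bar.

Emit:
send_rows([
  {"offset":[0.002,-0.015,0],"delta_rot":[0,0,0]},
  {"offset":[0.003,-0.025,0],"delta_rot":[0,0,0]},
  {"offset":[0.003,-0.025,0.05],"delta_rot":[0,0,0]},
  {"offset":[0.003,-0.025,0.1],"delta_rot":[0,0,0]},
  {"offset":[-0.02,-0.025,0.1],"delta_rot":[0,0,0.15]},
  {"offset":[-0.05,-0.025,0.1],"delta_rot":[0,0,0.3]},
  {"offset":[-0.08,-0.025,0.1],"delta_rot":[0,0,0.45]},
  {"offset":[-0.11,-0.025,0.1],"delta_rot":[0,0,0.6]},
  {"offset":[-0.14,-0.025,0.1],"delta_rot":[0,0,0.75]},
  {"offset":[-0.17,-0.028,0.1],"delta_rot":[0,0,0.9]},
  {"offset":[-0.2,-0.028,0.1],"delta_rot":[0,0,1.05]},
  {"offset":[-0.23,-0.028,0.1],"delta_rot":[0,0,1.2]},
  {"offset":[-0.25,-0.028,0.1],"delta_rot":[0,0,1.35]},
  {"offset":[-0.262,-0.028,0.1],"delta_rot":[0,0,1.5]},
  {"offset":[-0.262,-0.028,0.1],"delta_rot":[0,0,1.571]},
  {"offset":[-0.262,-0.028,0.1],"delta_rot":[0,0,1.571]},
])

```text
t: 12.25
tcp_pos: [0.4303, -0.0329, 0.204]
tcp_rot: [[-0.992, -0.125, -0.0], [-0.125, 0.992, 0.001], [-0.0, 0.001, -1.0]]
force: [-0.3, -0.1, -0.3]
grip_width: 0.0455
grip_force: 0.0
```

Run:
```python
from h import *
b=cap('side');a=cap('top')
A=cv2.resize(a['pixels'][115:230,185:325],None,fx=4,fy=4,interpolation=cv2.INTER_CUBIC)
cv2.imwrite('pics/t4.png',A)
cv2.imwrite('pics/s4.png',cv2.resize(b['pixels'][110:260,200:400],None,fx=4,fy=4,interpolation=cv2.INTER_CUBIC))
```

```text
(no output)
```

View pics/s4.png

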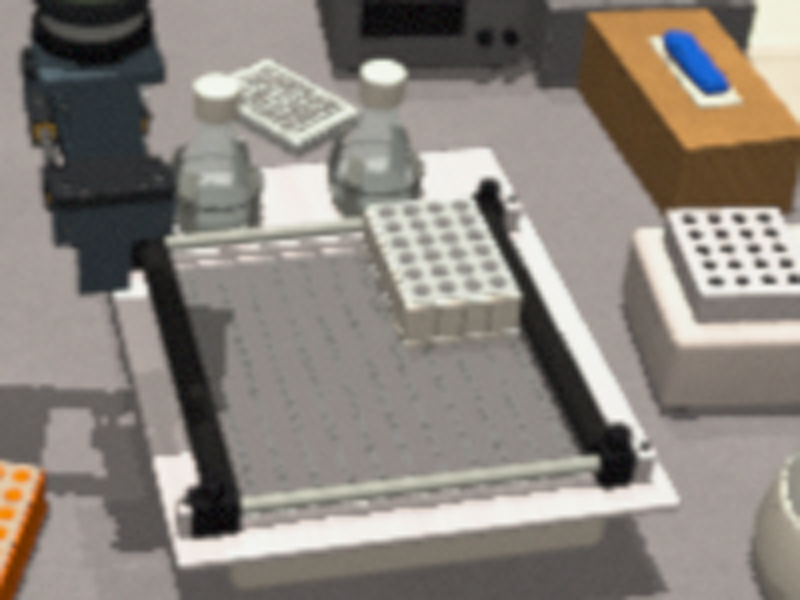

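Side crop: the block sits in the corner at (450,260), flush with the rail and the far bar, and the flasks haven't moved. The fingers are behind the clamp bar, so I'll descend and push it.

Emit:
send_rows([
  {"offset":[0,0,-0.05],"delta_rot":[0,0,0]},
  {"offset":[0,0,-0.1],"delta_rot":[0,0,0]},
  {"offset":[0,0,-0.1],"delta_rot":[0,0,0]},
  {"offset":[0.0099,0.0013,-0.1],"delta_rot":[0,0,0]},
  {"offset":[0.0198,0.0025,-0.1],"delta_rot":[0,0,0]},
  {"offset":[0.0298,0.0038,-0.1],"delta_rot":[0,0,0]},
  {"offset":[0.0397,0.005,-0.1],"delta_rot":[0,0,0]},
  {"offset":[0.0496,0.0063,-0.1],"delta_rot":[0,0,0]},
])

```text
t: 13.35
tcp_pos: [0.4801, -0.0268, 0.1041]
tcp_rot: [[-0.992, -0.126, -0.001], [-0.126, 0.992, -0.0], [0.001, 0.0, -1.0]]
force: [-3.9, -0.7, 3.1]
grip_width: 0.0454
grip_force: 1.8
```

Emit:
send_rows([
  {"offset":[0.0099,0.0013,0],"delta_rot":[0,0,0]},
  {"offset":[0.0198,0.0025,0],"delta_rot":[0,0,0]},
  {"offset":[0.0298,0.0038,0],"delta_rot":[0,0,0]},
  {"offset":[0.0397,0.005,0],"delta_rot":[0,0,0]},
  {"offset":[0.0496,0.0063,0],"delta_rot":[0,0,0]},
  {"offset":[0.0595,0.0075,0],"delta_rot":[0,0,0]},
  {"offset":[0.0695,0.0088,0],"delta_rot":[0,0,0]},
  {"offset":[0.0794,0.01,0],"delta_rot":[0,0,0]},
  {"offset":[0.0893,0.0113,0],"delta_rot":[0,0,0]},
  {"offset":[0.0992,0.0125,0],"delta_rot":[0,0,0]},
  {"offset":[0.1091,0.0138,0],"delta_rot":[0,0,0]},
  {"offset":[0.117,0.0148,0],"delta_rot":[0,0,0]},
])

```text
t: 14.85
tcp_pos: [0.5979, -0.0121, 0.1039]
tcp_rot: [[-0.992, -0.126, 0.0], [-0.126, 0.992, -0.0], [-0.0, -0.0, -1.0]]
force: [-3.4, -2.5, 1.8]
grip_width: 0.0455
grip_force: 1.7
```

Emit:
send_rows([
  {"offset":[0.003,0.0004,0],"delta_rot":[0,0,0]},
  {"offset":[0.006,0.0008,0],"delta_rot":[0,0,0]},
  {"offset":[0.009,0.0011,0],"delta_rot":[0,0,0]},
  {"offset":[0.009,0.0011,0],"delta_rot":[0,0,0]},
])

```text
t: 15.35
tcp_pos: [0.6065, -0.0108, 0.1039]
tcp_rot: [[-0.992, -0.126, 0.001], [-0.126, 0.992, 0.0], [-0.001, 0.0, -1.0]]
force: [-1.1, -1.5, -0.0]
grip_width: 0.0456
grip_force: 0.9
```

Emit:
send_rows([
  {"offset":[0.0015,0.0002,0],"delta_rot":[0,0,0]},
  {"offset":[0.003,0.0004,0],"delta_rot":[0,0,0]},
  {"offset":[0.003,0.0004,0],"delta_rot":[0,0,0]},
])

```text
t: 15.72
tcp_pos: [0.6092, -0.0105, 0.1039]
tcp_rot: [[-0.992, -0.126, 0.0], [-0.126, 0.992, 0.0], [-0.0, 0.0, -1.0]]
force: [-3.0, -1.1, 0.2]
grip_width: 0.0457
grip_force: 1.3
```

Emit:
send_rows([
  {"offset":[0.001,0.0001,0],"delta_rot":[0,0,0]},
  {"offset":[0.002,0.0003,0],"delta_rot":[0,0,0]},
  {"offset":[0.002,0.0003,0],"delta_rot":[0,0,0]},
])

```text
t: 16.1
tcp_pos: [0.6107, -0.0103, 0.1039]
tcp_rot: [[-0.992, -0.126, -0.001], [-0.126, 0.992, 0.0], [0.001, 0.0, -1.0]]
force: [-4.9, -2.9, 1.3]
grip_width: 0.0457
grip_force: 2.4
```

Emit:
send_rows([
  {"offset":[0.001,0.0001,0],"delta_rot":[0,0,0]},
  {"offset":[0.002,0.0003,0],"delta_rot":[0,0,0]},
  {"offset":[0.002,0.0003,0],"delta_rot":[0,0,0]},
])

```text
t: 16.48
tcp_pos: [0.6114, -0.0102, 0.1039]
tcp_rot: [[-0.992, -0.126, -0.004], [-0.126, 0.992, -0.0], [0.004, 0.0, -1.0]]
force: [-7.7, -2.2, 3.0]
grip_width: 0.0455
grip_force: 3.8
```

Emit:
send_rows([
  {"offset":[0.001,0.0001,0],"delta_rot":[0,0,0]},
  {"offset":[0.002,0.0003,0],"delta_rot":[0,0,0]},
  {"offset":[0.002,0.0003,0],"delta_rot":[0,0,0]},
])

```text
t: 16.85
tcp_pos: [0.6115, -0.0102, 0.1039]
tcp_rot: [[-0.992, -0.126, -0.008], [-0.126, 0.992, -0.001], [0.008, 0.0, -1.0]]
force: [-11.2, -2.2, 5.9]
grip_width: 0.046
grip_force: 6.0
```

The bar bears on the block: 11 N with no motion, and the tool is 24 mm (the bar's thickness) behind where it stopped in the block push. I'll retract and check.

Emit:
send_rows([
  {"offset":[-0.015,-0.002,0],"delta_rot":[0,0,0]},
  {"offset":[-0.04,-0.005,0],"delta_rot":[0,0,0]},
  {"offset":[-0.06,-0.007,0.05],"delta_rot":[0,0,0]},
  {"offset":[-0.09,-0.03,0.1],"delta_rot":[0,0,0]},
  {"offset":[-0.13,-0.06,0.13],"delta_rot":[0,0,0]},
  {"offset":[-0.17,-0.1,0.13],"delta_rot":[0,0,0]},
  {"offset":[-0.2,-0.14,0.13],"delta_rot":[0,0,0]},
  {"offset":[-0.2,-0.19,0.13],"delta_rot":[0,0,0]},
  {"offset":[-0.2,-0.24,0.13],"delta_rot":[0,0,0]},
  {"offset":[-0.2,-0.24,0.13],"delta_rot":[0,0,0]},
])

```text
t: 18.1
tcp_pos: [0.4161, -0.2525, 0.2343]
tcp_rot: [[-0.993, -0.122, 0.004], [-0.122, 0.993, -0.002], [-0.003, -0.002, -1.0]]
force: [0.3, 0.5, -0.3]
grip_width: 0.0454
grip_force: 0.0
```

Run:
```python
from h import *
a=cap('top')
cv2.imwrite('pics/t5.png',cv2.resize(a['pixels'][115:230,185:325],None,fx=5,fy=5,interpolation=cv2.INTER_CUBIC))
b=cap('side')
cv2.imwrite('pics/s5.png',cv2.resize(b['pixels'][120:240,210:370],None,fx=5,fy=5,interpolation=cv2.INTER_CUBIC))
```

```text
(no output)
```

View pics/t5.png

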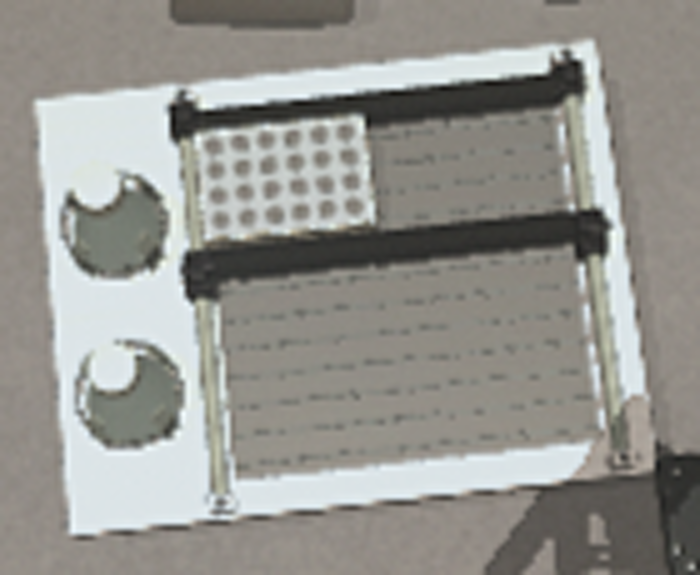

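View pics/s5.png

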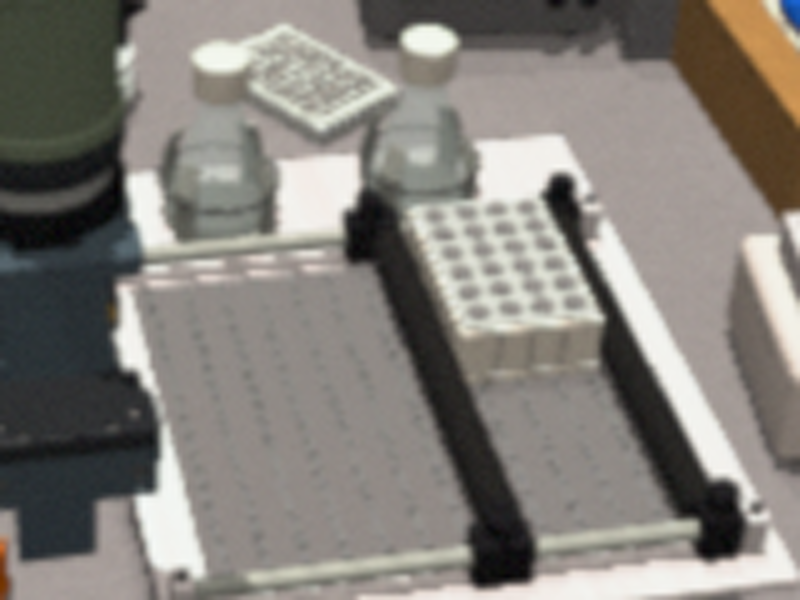

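Both views show the block in the corner between the two bars, with the flasks unmoved. Its top corners are at about (196,130), (365,115), (376,222) and (205,240). I'll check those numerically.

Run:
```python
from h import *
import pickle
a,b=pickle.load(open('c.pkl','rb'))
t=np.array([.6243,-.0101]);th=.1258;c,s=np.cos(th),np.sin(th);R=np.array([[c,-s],[s,c]])
q=lambda u,v,z:ray(a,185+(u+.5)/5-.5,115+(v+.5)/5-.5,z)[:2]
x,y=.04275,.0639
tb,_,cb,e=rigid([(x,y),(x,-y),(-x,-y),(-x,y)],[q(*p,.137) for p in[(196,130),(365,115),(376,222),(205,240)]])
print(R.T@(cb-t),np.degrees(tb-th),e.tolist())
X=lambda sx,sy,z:proj(a,[*(R@[sx,sy]+t),z])
f=lambda p:((p-[185,115]+.5)*5-.5).round(1)
for p in[(.115,.140),(.115,.0122),(.0295,.0122),(.0295,.14)]:print('expected corner',f(X(*p,.137)))
```

```text
[0.07161271 0.07479627] -0.8284331008647134 [[0.2, 1.3], [1.3, -0.9], [-1.2, -1.4], [-0.3, 1.0]]
expected corner [191.7 130.3]
expected corner [363.4 111.6]
expected corner [376.7 221.7]
expected corner [202.8 240.9]
```

```bash
python3 -c "
from cell import order
print(order.finish_job())"
```

```text
the job is handed in; nothing more can be done
None
```

I pushed the block into the corner against the far bar and the flask-side rail and brought the clamp bar up against it. The last image put the block within about 1 mm of its seated position and 1° of square, and the job was handed in with the arm clear at about 18 s.

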